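Show the stone specimen to the barcode scanner

TASK

A bladder stone lies loose in a shallow pocket of one of the two white specimen carriers, and it has to be booked in. Pick that carrier up by its dark handle bar, carry it level so that the stone never leaves its pocket, and present its barcode label to the scanner: label square to the window, centred on it and about 8 cm away. Finish while still holding it there, level, still and clear of the bench, without having bumped the scanner and with the empty carrier, the tube rack and the specimen pot left where they were.

Things in the scene. Friction and masses are not known exactly. Their poses are not given: they have to be found in the camera images.
- carrier: carrier with the stone, 0.2 kg: white tray 140 mm (x) by 110 mm (y), walls 18 mm high, floor 3 mm; a plate 60 mm wide, 95 mm high at each end of x, a dark blue bar between them. Origin: centre of underside, z up; +x points out through the plate with the barcode label (light blue top edge). Pocket rims (light blue, inner radius 19 mm, 4 mm high) at y = +29 (stone) and -29 mm (empty)
- handle (a point): middle of the carrier's carrying bar, 87 mm above the carrier's underside; the bar is 12 mm wide (carrier y), 16 mm high (79 to 95 mm above the underside) and 130 mm long (carrier x), with about 50 mm free below it; the carrier balances well when held here. Axes as the carrier
- label (a point): centre of the barcode label (46 mm wide, 30 mm high, white with black bars) on the outside of its end plate: 71 mm along the carrier's +x from its origin, 45 mm above its underside; the label looks along the carrier's +x. Axes as the carrier
- pocket (a point): middle of the pocket in which the stone lies, at the height of the stone's centre (29 mm along the carrier's +y, 15 mm above its underside). Axes as the carrier
- stone: the bladder stone, a loose tan ball of 24 mm diameter, about 14 g, which rolls freely within its pocket; origin at its centre
- scanner: hands-free barcode scanner fixed to the bench: round grey foot of 100 mm diameter, grey stalk, cream head 84 mm wide and 74 mm high (top 152 mm above the bench) with a dark red window in its front; grey cable at the back. Origin: centre of the foot's underside, z up; its window looks along its own -x
- window (a point): centre of the scanner's window, on its front face, 115 mm above the bench and 30 mm in front (-x) of the scanner's origin. Axes as the scanner: looks along -x, y across, z up. A carrier with its label square to the window has its own +x along the scanner's +x
- spare_carrier: a second carrier of exactly the same build, but empty; leave it where it stands. Origin and axes as those of the carrier
- tube_rack: cream rack of red-capped blood tubes, 70 mm (x) by 112 mm (y), 97 mm high, loose; leave it where it stands. Origin at the centre of its underside
- pot: white specimen pot with an orange lid, 65 mm diameter, 68 mm high, loose; leave it where it stands. Origin at the centre of its underside
There are look-alikes about, which are no part of the job. Leave any purple or yellow look-alike of the tube_rack alone.

How it is judged:
By the outcome, as a careful person would: the job done as asked, in the order asked, and still so for the second after the job is handed in, while the arm keeps its last pose, push and grip.
It also fails if it takes over 45 s, if anything falls off the work surface, if the arm or the gripper's body presses on something with over 40 N, if the wrist force passes 120 N, or if a joint passes its speed limit or range.

ROBOT

A 7-joint arm with a two-finger parallel gripper is mounted at the origin on the work surface. World frame = base frame: x ahead of the robot, y to its left, z up, the work surface at z = 0. Lengths are in m, angles in rad, forces in N, time in s.
With the tool pointing down it reaches from about 0.425 to 1.025 m from the base axis. Payload 9.4 kg.
Tool frame: the origin (TCP) lies on the centre line of the jaws, within the pads' length; the fingertips stand 25 mm ahead of it and the grasp point (between the pads) lies 6 mm ahead of it (ctrl.tcp_to_tips is the distance from the TCP to the fingertips, in m); z points along the fingers, y is the line along which they close (so a half turn about z gives the same grasp; the last joint's range is limited). The gripper opens to 85 mm and grips with 20 to 120 N. Pads are 22 mm wide; open, the fingers measure 114 mm over their backs; the gripper's body (76 mm by 85 mm) begins 54 mm behind the grasp point. The pads swing forward as they close: fully open they stand 13 mm farther back than shut.
Start: joints at [1.141, 0.599, -0.003, 1.599, 0.002, 0.943, -0.08], TCP at [0.25, -0.68, 0.256] pointing down, gripper open.
Joint ranges: [-2.57, 2.57], [-0.35, 1.97], [-1.29, 1.29], [0.11, 2.56], [-1.05, 4.19], [0.11, 1.86], [-2.63, 2.63]. Speed limits (rad/s): [2.22, 2.22, 3.01, 3.01, 3.14, 3.14, 3.14].

INTERFACE

Orientations are given as a unit quaternion [w, x, y, z].
In Python, from cell import sensors, eyes, workorder, ctrl gives the robot as it stands.
- The arm moves only by the tool drive_tool, never from a script. Its argument "commands" is text: rows parted by semicolons, each of 5 numbers parted by spaces: the finger opening in mm, from 0 to 85.4, then the shift along the tool's x, y, z in mm, then the turn about the tool's z in degrees. A call has 1 to 20 rows; each row shifts and turns the commanded pose from where the row before left it, along the tool's axes as they then stand; what a row does not reach is not made up. A row lasts 1/8 s, in which the tool goes at most 62.5 mm and 10.7 degrees, less where a joint would pass 70% of its speed; a pose out of reach is approached as far as the arm can. A call is refused whole if a number of a shift passes 62.5 or a number of a turn 10.7, either way. A call with a gripper value outside its range is refused whole. The fingers move at their own pace and stop on an object; the grip force is fixed at half the most. Time passes only in rows, so rows that do not move let the fingers close. It gives the time, the measured TCP pose, the force, the opening and the grip force at its end, in the units of the state.
- sensors.get_obs(): the state, without advancing time (a new reading comes with each control period).
- eyes.snapshot(name): name is "side" or "top" or "wrist"; returns the picture (480x640x3 uint8, red, green, blue); there is no depth.
- eyes.calibration(name): a dict with "vertical_fov" (degrees; the focal length in pixels is half the picture's height over the tangent of half this angle, whatever the lens; pixels are square), "cx", "cy" (the principal point, pixels), "k1" (the pictures are not rectified: a ray, as slopes to the right and down, at radius r is drawn at 1 + k1 r^2 times it, then the intrinsics apply), "position" and "attitude" of the camera in the world. Camera axes: x right, y down, z forward; pixel columns grow to the right and rows downward; lengths in m; the calibration is good to about 2 mm. A picture is of the moment at which its call begins: read the wrist's pose just before it. calibration takes no time and is no camera call; for the wrist camera it gives the pose at the moment of the call.
- workorder.close_job(): hands the job in; it is judged then, once.
The state is a dict: "time_s": time; "q": joint angles; "dq": joint speeds; "tau": joint torques, N m; "tcp_pos": TCP position; "orientation": TCP orientation; "force": force on the tool from outside, world axes, zero at the start; "ft_torque": the same for the moment, N m; "opening": finger opening in m; "grasp_force": force on a finger pad.
Only numpy, scipy, OpenCV 4.12 (cv2) and the standard library are available. Lean on these libraries where they do the work, as an engineer would, in place of code of your own. Each camera call takes 0.05 s, during which the arm holds its last target. There are 200 camera calls.

## Working session

There is one attempt and no reset: what is moved stays moved. The work goes in short steps, Python scripts to look and compute and a tool call to move; the robot and the scene stay as the last step left them, time stands still between calls to the robot, and variables do not carry over. Pictures are saved under pics/ and viewed, at most 10 in all, crops included, and the job is handed in when it is done.

Besides the shell and the picture viewer there is one more tool, called as name(argument=value, ...) on one line, values as JSON. drive_tool: Moves the arm, as the interface text tells. Its arguments: {"type":"object","properties":{"commands":{"type":"string"}},"required":["commands"]}

```bash
mkdir -p pics
cat > h.py <<'E'
import numpy as np, cv2
from cell import sensors, eyes, workorder, ctrl
from scipy.spatial.transform import Rotation as R
def rot(a):
    a=np.array(a,float)
    return a if a.shape==(3,3) else R.from_quat(a[[1,2,3,0]]).as_matrix()
def KD(c):
    f=240/np.tan(np.radians(c["vertical_fov"])/2)
    return np.array([[f,0,c["cx"]],[0,f,c["cy"]],[0,0,1]]),np.array([c["k1"],0,0,0,0.])
def ray(c,uv):
    K,D=KD(c); p=cv2.undistortPoints(np.array([[uv]],float),K,D)[0,0]
    d=rot(c["attitude"])@[p[0],p[1],1]; return np.array(c["position"]),d
def atz(c,uv,z):
    o,d=ray(c,uv); return o+d*(z-o[2])/d[2]
def tri(obs):
    A=0;b=0
    for c,uv in obs:
        o,d=ray(c,uv); d=d/np.linalg.norm(d); P=np.eye(3)-np.outer(d,d); A=A+P; b=b+P@o
    return np.linalg.solve(A,b)
def proj(c,X):
    K,D=KD(c); M=rot(c["attitude"]).T
    return cv2.projectPoints(np.atleast_2d(np.array(X,float)),cv2.Rodrigues(M)[0],-M@np.array(c["position"]),K,D)[0][:,0]
E
python3 - <<'E'
from h import *
print(sensors.get_obs())
for n in("side","top","wrist"):
    c=eyes.calibration(n);print(n,c)
    cv2.imwrite(f"pics/{n}0.png",eyes.snapshot(n)[:,:,::-1])
E
```

```text
{'time_s': 0.0, 'q': array([ 1.14133335,  0.60015128, -0.00251439,  1.60015253,  0.00184003,
        0.94292999, -0.07980852]), 'dq': array([ 4.23791505e-04,  6.79566218e-04,  1.46758592e-05,  1.83528993e-03,
       -3.88047664e-04, -1.32342660e-03, -3.11965998e-03]), 'tau': array([-2.72756979e-04, -7.76450443e+01,  1.56455107e+00, -2.58000398e+01,
        1.22515991e-02,  9.10030212e-03,  2.97247436e-05]), 'tcp_pos': array([ 0.25028506, -0.67994413,  0.25539038]), 'orientation': array([-7.84197424e-04,  9.84480376e-01,  1.75492781e-01, -2.40216034e-04]), 'force': array([-0.31856487,  0.05072689,  0.06851909]), 'ft_torque': array([ 0.03603692, -0.02861812,  0.01211532]), 'grasp_force': 0.0, 'opening': 0.08549314095417264}
side {'vertical_fov': 52.61667394622699, 'cx': 318.2088845327646, 'cy': 244.59933975955153, 'k1': 0.030847582569905795, 'position': array([ 0.46866324, -0.61153003,  0.78024647]), 'attitude': array([-0.38056986,  0.91477281, -0.12773257,  0.04518481])}
top {'vertical_fov': 49.19345752698955, 'cx': 312.3207819687021, 'cy': 240.1968331167447, 'k1': -0.11078925811471321, 'position': array([0.48053808, 0.06587252, 1.12959779]), 'attitude': array([ 0.0572247 , -0.70035429,  0.7100464 , -0.04542372])}
wrist {'vertical_fov': 58.89644997837675, 'cx': 322.06945934384845, 'cy': 235.17436776900067, 'k1': 0.010437978159885751, 'position': array([ 0.31762984, -0.65622146,  0.37346086]), 'attitude': array([ 0.11592135,  0.81243733, -0.56560044, -0.08126482])}
```

View pics/top0.png

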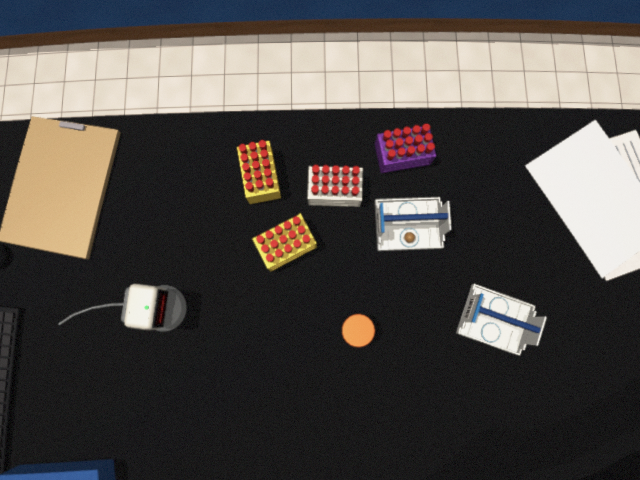

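View pics/side0.png

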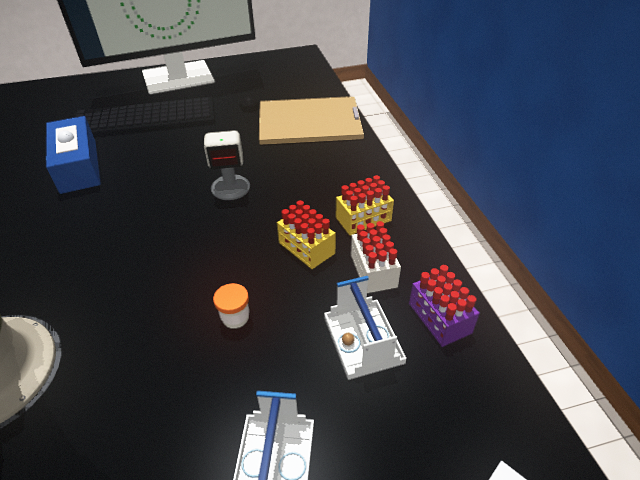

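The top view shows a carrier with the tan stone at (409,237), its bar running (384,217) to (448,216) and its label end (light blue edge) on the left at (380,219). The empty carrier is at (500,320). The scanner is at (155,307), the pot at (358,330), and the cream rack at (335,185), with a purple rack and two yellow racks nearby. In the side view the stone is at (348,338) and the scanner head at (223,150).

Candidates for the carrier in the top view are (411,222) with the stone and (500,320) empty. I choose the first and will check it in a close crop.

Run:
```python
import cv2,numpy as np
t=cv2.imread("pics/top0.png");s=cv2.imread("pics/side0.png")
f=lambda im,x,y,w,h,k:cv2.resize(im[y:y+h,x:x+w],None,fx=k,fy=k,interpolation=cv2.INTER_CUBIC)
a=f(t,365,180,100,75,4);b=f(t,100,270,100,75,4);c=f(s,315,265,100,75*2//1,4)[:,:];d=f(s,190,120,100,75,4)
c=f(s,318,270,100,75,4);e=f(s,318,320,100,75,4)
cv2.imwrite("pics/crop1.png",np.vstack([np.hstack([a,b]),np.hstack([c,d])]))
```

```text
(no output)
```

View pics/crop1.png

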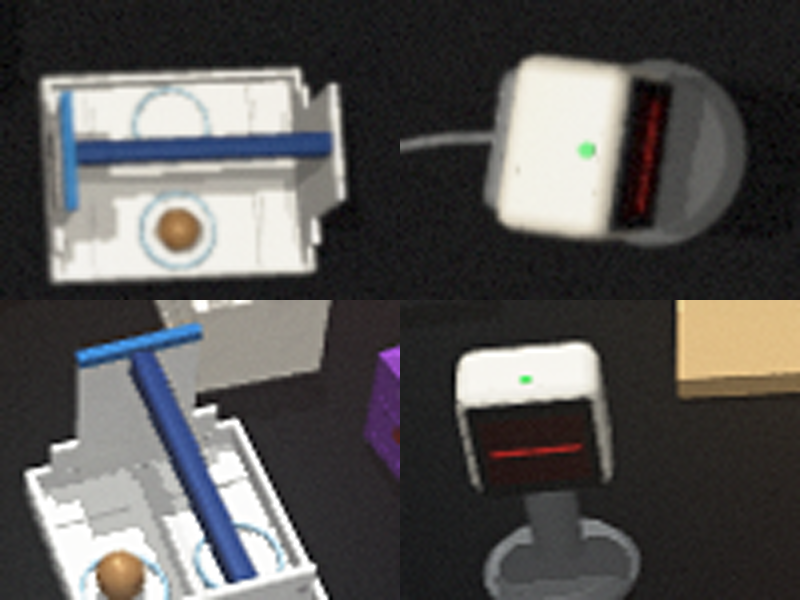

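The crop confirms the choice: the tan stone lies in this carrier, with the light blue label-end edge at top (382,203)–(382.5,232) and side (338,284.5)–(368,277.5). The window centre is at top (161,308) and side (224,157).

Run:
```python
from h import *
T=eyes.calibration("top");S=eyes.calibration("side")
a=lambda u,v:(u/4+365-.4,v/4+180-.4);b=lambda u,v:((u-400)/4+100-.4,v/4+270-.4)
c=lambda u,v:(u/4+318-.4,(v-300)/4+270-.4);d=lambda u,v:((u-400)/4+190-.4,(v-300)/4+120-.4)
P=lambda n,x:print(n,np.round(x,4))
e1=tri([(T,a(69,92)),(S,c(201,330))]);e2=tri([(T,a(70,209)),(S,c(79,358))])
P("edge",[e1,e2]); P("stone",tri([(T,a(178,229)),(S,c(120,575))]))
b1=atz(T,a(78,152),.095);b2=atz(T,a(331,143),.095)
P("bar",[b1,b2,(b1+b2)/2]); u=(b1-b2)/np.linalg.norm(b1-b2);P("len,yaw",[np.linalg.norm(b1-b2),np.degrees(np.arctan2(u[1],u[0]))])
w=e1-e2;P("yaw edge",np.degrees(np.arctan2(w[0],-w[1])))
w1=tri([(T,b(636,228)),(S,d(476,447))]);w2=tri([(T,b(652,79)),(S,d(597,444))]);
P("win",[w1,w2,(w1+w2)/2]);w=w2-w1;P("wyaw",np.degrees(np.arctan2(w[1],w[0])))
P("win c",tri([(T,b(644,153)),(S,d(537,447))]))
# head top edges (z .152): corners
for uv in[(524,57),(628,70),(607,236),(500,225)]:P("top",atz(T,b(*uv),.152))
# foot
for uv in[(660,60),(746,150),(655,243)]:P("foot",atz(T,b(*uv),.01))
for uv in[(485,565),(640,565)]:P("footS",atz(S,d(*uv),.01))
for n,uv in[("pot",(358,330)),("rack",(335,182))]:P(n,atz(T,uv,.07 if n=="pot" else .097))
for n,uv in[("yel",(285,242)),("yel2",(258,170)),("spareA",(470,305)),("spareB",(543,330))]:P(n,atz(T,uv,.095))
o=sensors.get_obs();P("Rtool",rot(o["orientation"]))
W=eyes.calibration("wrist");Rt=rot(o["orientation"]);P("camoff",Rt.T@(W["position"]-o["tcp_pos"]));P("camR",Rt.T@rot(W["attitude"]))
```

```text
edge [[ 0.707  -0.0587  0.0981]
 [ 0.6479 -0.0575  0.096 ]]
stone [ 0.6486 -0.1247  0.0166]
bar [[ 0.6757 -0.0624  0.095 ]
 [ 0.6786 -0.1905  0.095 ]
 [ 0.6771 -0.1264  0.095 ]]
len,yaw [ 0.1281 91.2687]
yaw edge 88.8011
win [[0.4658 0.3802 0.1238]
 [0.5368 0.3766 0.1145]
 [0.5013 0.3784 0.1191]]
wyaw -2.8617
win c [0.5012 0.3788 0.1178]
top [0.545  0.4278 0.152 ]
top [0.5385 0.3769 0.152 ]
top [0.4607 0.3853 0.152 ]
top [0.4658 0.4373 0.152 ]
foot [0.5522 0.4044 0.01  ]
foot [0.5035 0.3562 0.01  ]
foot [0.4541 0.4052 0.01  ]
footS [0.4579 0.4184 0.01  ]
footS [0.5533 0.3902 0.01  ]
pot [ 0.453  -0.0064  0.07  ]
rack [0.7502 0.0348 0.097 ]
yel [0.6292 0.1368 0.095 ]
yel2 [0.7788 0.1915 0.095 ]
spareA [ 0.4982 -0.2271  0.095 ]
spareB [ 0.4454 -0.3725  0.095 ]
Rtool [[ 9.384e-01  3.456e-01 -5.000e-04]
 [ 3.456e-01 -9.384e-01  1.100e-03]
 [-1.000e-04 -1.200e-03 -1.000e+00]]
camoff [ 0.0713  0.0008 -0.118 ]
camR [[ 1.400e-03 -9.600e-01 -2.801e-01]
 [ 1.000e+00  1.300e-03  9.000e-04]
 [-5.000e-04 -2.801e-01  9.600e-01]]
```

drive_tool(commands="85 0 0 -5 -10.1;85 0 0 -5 -10.1;85 0 0 -5 -10.1;85 0 0 -5 -10.1;85 0 0 -5 -10.1;85 0 0 -5 -10.1;85 0 0 -5 -10.1;85 42.5 33 0 0;85 42.5 33 0 0;85 42.5 33 0 0;85 42.5 33 0 0;85 42.5 33 0 0;85 42.5 33 0 0;85 42.5 33 0 0;85 42.5 33 0 0;85 42.5 33 0 0;85 42.5 33 0 0;85 42.5 33 0 0;85 42.5 33 0 0;85 42.5 33 0 0")

```text
time_s: 2.65
tcp_pos: [0.6714, -0.1197, 0.291]
orientation: [-0.0, 0.702, 0.713, -0.0]
force: [0.3, -1.0, 0.3]
opening: 0.0851
grasp_force: 0.0
```

Run:
```python
from h import *
import pickle
c=eyes.calibration("wrist");cv2.imwrite("pics/w1.png",eyes.snapshot("wrist")[:,:,::-1]);pickle.dump(c,open("w1.pkl","wb"))
```

drive_tool(commands="85 41 -14 0 0;85 41 -14 0 0;85 41 -14 0 0;85 41 -14 0 0;85 41 -14 0 0;85 41 -14 0 0;85 41 -14 0 0;85 41 -14 0 0;85 41 -14 0 0;85 41 -14 0 0;85 41 -14 0 0;85 41 -14 0 0;85 0 0 0 0;85 0 0 0 0")

```text
time_s: 4.45
tcp_pos: [0.4949, 0.3675, 0.2909]
orientation: [0.0, 0.701, 0.713, -0.0]
force: [0.3, -1.1, -0.2]
opening: 0.0851
grasp_force: 0.0
```

Run:
```python
from h import *
import pickle
c=eyes.calibration("wrist");im=eyes.snapshot("wrist")[:,:,::-1];cv2.imwrite("pics/w2.png",im);pickle.dump(c,open("w2.pkl","wb"))
print(proj(c,[[.501,.378,.117],[.503,.4055,.01]]),sensors.get_obs()["tcp_pos"])
```

```text
[[330.34748197 200.23299392]
 [331.11987157 147.4419623 ]] [0.49533074 0.36689429 0.29098596]
```

View pics/w1.png

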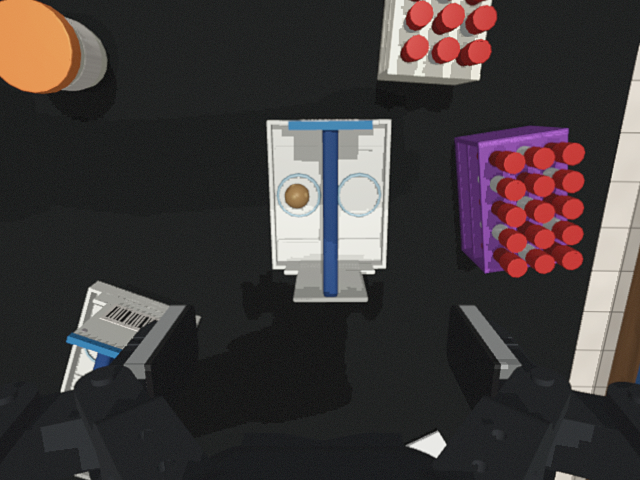

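View pics/w2.png

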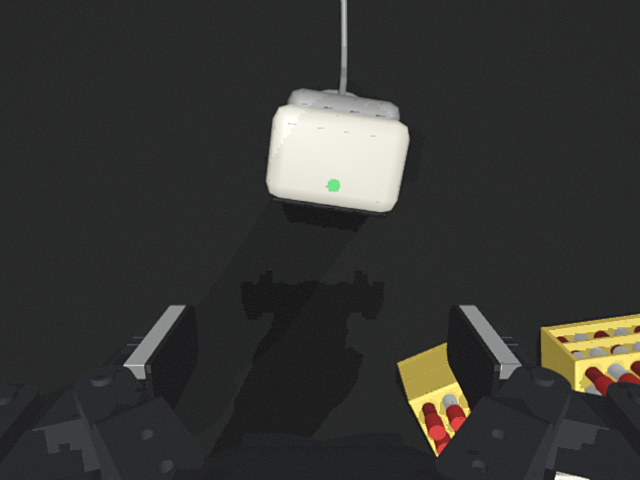

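w1 shows the stone carrier with its bar from (331,131) to (330,296), its blue edge (289,126)–(372,126) and the stone at (297,196). w2 shows the scanner head from above, slightly turned, with its front edge from about (272,199) to (388,213).

Run:
```python
from h import *
import pickle
c1=pickle.load(open("w1.pkl","rb"));c2=pickle.load(open("w2.pkl","rb"))
P=lambda n,x:print(n,np.round(x,4)); ang=lambda a,b:np.degrees(np.arctan2(*(b-a)[:2][::-1]))
b1=atz(c1,(331,130),.095);b2=atz(c1,(330.3,296),.095);P("bar",[b1,b2,(b1+b2)/2]);P("yaw",ang(b2,b1))
e1=atz(c1,(289,127),.095);e2=atz(c1,(372,127),.095);P("edge",[e1,e2]);P("yaw",ang(e1,e2)+90)
T=eyes.calibration("top");P("bar far end tri",tri([(T,(331/4+364.6,142.5/4+179.6)),(c1,(330,296))]))
P("bar near tri",tri([(T,(76/4+364.6,152/4+179.6)),(c1,(331,130))]))
im=cv2.imread("pics/w2.png");g=cv2.cvtColor(im,cv2.COLOR_BGR2GRAY)
m=((im.min(2)>150)).astype(np.uint8);m[:, :250]=0;m[:,430:]=0;m[300:]=0;m[:85]=0
# front edge: lowest bright pixel per column
pts=[(u,np.nonzero(m[:,u])[0].max()+.5) for u in range(290,380)]
L=np.array([atz(c2,p,.148)[:2] for p in pts]);k=np.polyfit(L[:,0],L[:,1],1);P("front yaw",np.degrees(np.arctan(k[0]))+90);P("front mid",[L.mean(0)])
for side in(0,1):
    pts=[((np.nonzero(m[v])[0].max()+.5 if side else np.nonzero(m[v])[0].min()-.5),v) for v in range(140,185)]
    q=np.array([atz(c2,p,.14)[:2] for p in pts]);kk=np.polyfit(q[:,1],q[:,0],1);P("side yaw",[90-np.degrees(np.arctan(kk[0])),*q.mean(0)])
```

```text
bar [[ 0.6772 -0.0624  0.095 ]
 [ 0.6797 -0.1918  0.095 ]
 [ 0.6785 -0.1271  0.095 ]]
yaw 91.0762
edge [[ 0.6471 -0.0608  0.095 ]
 [ 0.7065 -0.0598  0.095 ]]
yaw 90.9823
bar far end tri [ 0.6789 -0.1904  0.0972]
bar near tri [ 0.6775 -0.0627  0.0855]
front yaw 82.6113
front mid [[0.503  0.3816]]
side yaw [83.2652  0.4611  0.4064]
side yaw [82.6402  0.5459  0.4078]
```

drive_tool(commands="85 -41.4 14.5 0 0;85 -41.4 14.5 0 0;85 -41.4 14.5 0 0;85 -41.4 14.5 0 0;85 -41.4 14.5 0 0;85 -41.4 14.5 0 0;85 -41.4 14.5 0 0;85 -41.4 14.5 0 0;85 -41.4 14.5 0 0;85 -41.4 14.5 0 0;85 -41.4 14.5 0 0;85 -41.4 14.5 0 0;85 0 0 30 0;85 0 0 30 0;85 0 0 30 0;85 0 0 20 0;85 0 0 10 0;85 0 0 0 0;85 0 0 0 0")

```text
time_s: 6.88
tcp_pos: [0.6772, -0.1258, 0.1723]
orientation: [0.001, 0.701, 0.713, 0.0]
force: [0.4, 0.9, 0.5]
opening: 0.0849
grasp_force: 0.0
```

Run:
```python
from h import *
c=eyes.calibration("wrist");im=eyes.snapshot("wrist")[:,:,::-1].copy()
o=sensors.get_obs();Rt=rot(o["orientation"]);print(o["tcp_pos"],np.degrees(np.arctan2(Rt[1,0],Rt[0,0])))
b=[.6783,-.1268];u=np.array([-.019,.9998,0])
p=proj(c,[np.r_[b,.095]+u*.065,np.r_[b,.095]-u*.065, o["tcp_pos"]]);print(p)
for q in p: cv2.circle(im,tuple(int(round(x)) for x in q),3,(0,255,0),1)
cv2.imwrite("pics/w3.png",im)
```

```text
[ 0.67727064 -0.12576046  0.17236199] 90.91635344219787
[[322.61517264 125.92168663]
 [322.914491   378.86144615]
 [320.19447165 345.54419198]]
```

View pics/w3.png

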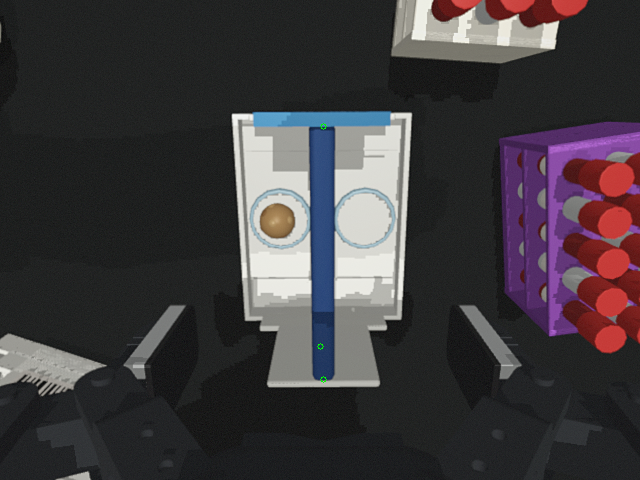

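w3 shows the bar centred under the jaws, from (323,126) to (323,379), matching the prediction, with the stone in its pocket at (277,221).

drive_tool(commands="85 -1 1 20 0;85 0 0 20 0;85 0 0 20 0;85 0 0 13 0;85 0 0 6 0;85 0 0 0 0;50 0 0 0 0;30 0 0 0 0;20 0 0 0 0;14 0 0 0 0;8 0 0 0 0;0 0 0 0 0;0 0 0 0 0;0 0 0 0 0;0 0 0 0 0")

```text
time_s: 8.8
tcp_pos: [0.6777, -0.1268, 0.0926]
orientation: [0.0, 0.701, 0.713, -0.0]
force: [-1.9, 0.4, 6.4]
opening: 0.0111
grasp_force: 59.6
```

drive_tool(commands="0 0 0 -3 0;0 0 0 -6 0;0 0 0 -9 0;0 0 0 -12 0;0 0 0 -15 0;0 0 0 -15 0;0 0 0 -15 0;0 0 0 -15 0;0 0 0 -15 0;0 0 0 -12 0;0 0 0 -9 0;0 0 0 -6 0;0 0 0 -3 0;0 0 0 0 0;0 0 0 0 0")

```text
time_s: 10.68
tcp_pos: [0.6775, -0.1267, 0.2268]
orientation: [-0.0, 0.701, 0.713, -0.0]
force: [0.3, 0.8, -3.7]
opening: 0.0111
grasp_force: 58.5
```

Run:
```python
from h import *
o=sensors.get_obs();print(o["tcp_pos"],o["force"],o["ft_torque"])
s=eyes.snapshot("side")[:,:,::-1];w=eyes.snapshot("wrist")[:,:,::-1]
cv2.imwrite("pics/c4.png",np.hstack([cv2.resize(w,(400,300)),cv2.resize(s[160:400,260:580],(400,300))]))
```

```text
[ 0.67753004 -0.12671556  0.22681034] [ 0.28847295  0.84377595 -3.65800797] [ 0.08135085  0.03144156 -0.0406198 ]
```

View pics/c4.png

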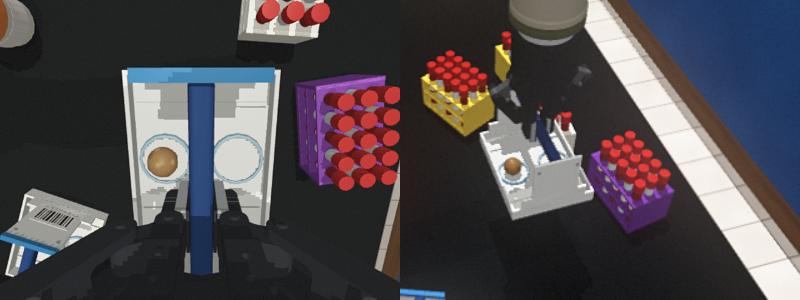

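c4 shows the carrier lifted level with the stone still in its pocket, at (162,161) in the wrist half and (513,165) in the side half.

drive_tool(commands="0 4.4 -2.7 0 0.1;0 8.8 -5.5 0 0.2;0 13.2 -8.2 0 0.3;0 17.6 -11 0 0.4;0 22 -13.7 0 0.5;0 26.4 -16.5 0 0.62;0 26.4 -16.5 0 0.62;0 26.4 -16.5 0 0.62;0 26.4 -16.5 0 0.62;0 26.4 -16.5 0 0.62;0 26.4 -16.5 0 0.62;0 26.4 -16.5 0 0.62;0 26.4 -16.5 0 0.62;0 22 -13.7 0 0.5;0 17.6 -11 0 0.4;0 13.2 -8.2 0 0.3;0 8.8 -5.5 0 0.2;0 4.4 -2.7 0 0.1;0 0 0 0 0;0 0 0 0 0")

```text
time_s: 13.28
tcp_pos: [0.481, 0.2256, 0.2271]
orientation: [0.0, 0.75, 0.662, -0.0]
force: [-0.5, -0.8, -2.3]
opening: 0.0106
grasp_force: 58.5
```

Run:
```python
from h import *
o=sensors.get_obs();p=o["tcp_pos"];Rt=rot(o["orientation"]);print(p,np.degrees(np.arctan2(Rt[1,0],Rt[0,0])),Rt[:,2])
print(Rt.T@(np.array([.4816,.2271,.163])-p)*1000)
cv2.imwrite("pics/w5.png",eyes.snapshot("wrist")[:,:,::-1])
```

```text
[0.48098572 0.22556352 0.22714673] 82.90328905268198 [-1.38463208e-04 -3.98675675e-04 -9.99999911e-01]
[ 1.62707958  0.42540653 64.14602827]
```

drive_tool(commands="0 0.5 0 3 0;0 1 0.4 6 0;0 0 0 9 0;0 0 0 9.5 0;0 0 0 9 0;0 0 0 9.5 0;0 0 0 9 0;0 0 0 6 0;0 0 0 3 0;0 0 0 0 0;0 0 0 0 0;0 0 0 0 0")

```text
time_s: 14.82
tcp_pos: [0.4814, 0.2277, 0.1635]
orientation: [0.0, 0.749, 0.662, 0.0]
force: [-0.4, 0.2, -2.2]
opening: 0.0115
grasp_force: 58.4
```

Run:
```python
from h import *
o=sensors.get_obs();p=o["tcp_pos"];Rt=rot(o["orientation"]);print(p,np.degrees(np.arctan2(Rt[1,0],Rt[0,0])),Rt[:,2])
W=eyes.snapshot("wrist")[:,:,::-1];T=eyes.snapshot("top")[:,:,::-1];S=eyes.snapshot("side")[:,:,::-1]
for n,i in zip("WTS",(W,T,S)):cv2.imwrite(f"pics/f{n}.png",i)
f=lambda im,x,y,w,h,k:cv2.resize(im[y:y+h,x:x+w],None,fx=k,fy=k,interpolation=cv2.INTER_CUBIC)
cv2.imwrite("pics/c6.png",np.vstack([np.hstack([f(T,110,250,160,120,2.5),f(S,170,110,160,120,2.5)]),np.hstack([cv2.resize(W,(400,300)),cv2.resize(T,(400,300))])]))
```

```text
[0.48143149 0.22770097 0.16350945] 82.94789462059029 [ 4.05795899e-04  2.19917485e-04 -9.99999893e-01]
```

View pics/c6.png

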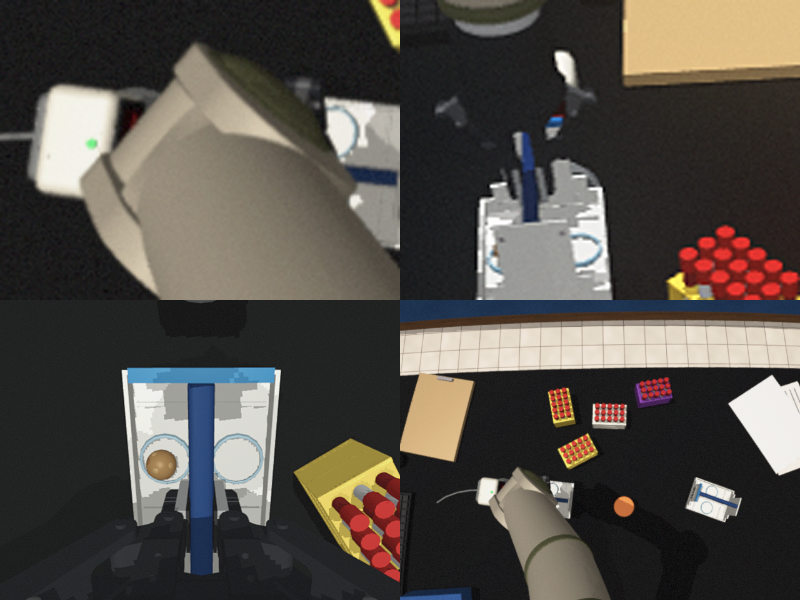

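c6 shows the carrier held in front of the scanner, with the stone in its pocket at (161,464) in the wrist quarter. The spare carrier, racks and pot are where they were. I check tilt and placing once numerically.

Run:
```python
from h import *
from scipy.optimize import least_squares
c=eyes.calibration("wrist");im=cv2.imread("pics/fW.png")
h=cv2.cvtColor(im,cv2.COLOR_BGR2HSV)
m=((h[...,0]>98)&(h[...,0]<112)&(h[...,1]>110)&(h[...,2]>150)).astype(np.uint8);m[180:]=0
ys,xs=np.nonzero(m);print("blue",xs.min(),xs.max(),ys.min(),ys.max())
o=sensors.get_obs();t=np.radians(82.95);u=np.array([np.cos(t),np.sin(t),0]);v=np.array([-u[1],u[0],0]);b=np.r_[o["tcp_pos"][:2],o["tcp_pos"][2]-.0926]
pt=lambda x,y,z:b+u*x+v*y+[0,0,z]
for n,q in dict(blueL=(.0705,.03,.095),blueR=(.0705,-.03,.095),trayL=(.07,.055,.018),trayR=(.07,-.055,.018),trayL2=(-.07,.055,.018),trayR2=(-.07,-.055,.018),barend=(-.07,0,.095),stone=(0,.029,.015)).items():print(n,proj(c,[pt(*q)])[0].round(1))
lab=pt(.071,0,.045);print("label",lab.round(4))
```

```text
blue 204 439 108 132
blueL [204.6 110.6]
blueR [434.9 111. ]
trayL [194.1 111.8]
trayR [447.3 112.2]
trayL2 [216.1 388.7]
trayR2 [425. 389.]
barend [319.8 526.3]
stone [261.2 261.4]
label [0.4901 0.2981 0.1158]
```

Run:
```python
import cv2,numpy as np
im=cv2.imread("pics/fW.png")
g=im.min(2)
for r in(150,250,330):
    x=np.nonzero(g[r]>110)[0];x=x[(x>150)&(x<480)];print(r,x.min(),x.max())
for x in(200,205,440):
    y=np.nonzero(g[:,x]>110)[0];print("col",x,y.min(),y.max())
x=330;y=np.nonzero((im[:,322,0]>60)&(im[:,322,2]<70))[0];print("bar rows",y.min(),y.max())
```

```text
150 198 446
250 206 438
330 213 431
col 200 112 184
col 205 133 245
col 440 111 224
bar rows 108 439
```

```bash
python3 -c "
from h import *
print(abs(sensors.get_obs()['dq']).max());print(workorder.close_job())"
```

```text
0.0034084895051288634
the job is handed in; nothing more can be done
None
```

The job is handed in after about 15 s of the 45 s: the carrier with the stone in its pocket is held level and still, its label square to and centred on the scanner window at about 8 cm by my measurements, and the spare carrier, rack and pot looked unmoved in the last pictures.

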